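# Wind out the tray of a dead pot reader with its loose crank

### The arm

A 7-joint arm with a two-finger parallel gripper is mounted at the origin on a cart in front of the work surface, level with it; the furniture and walls round the work are solid. World frame = base frame: x ahead of the robot, y to its left, z up, the work surface at z = 0. Lengths are in m, angles in degrees, forces in N, time in s.
With the tool pointing down it reaches from about 0.425 to 0.875 m from the base axis. Payload 4.7 kg.
Tool frame: the origin (TCP) lies midway between the tips of the shut fingers; the grasp point (between the pads) lies 19 mm behind it; z points along the fingers, y is the line along which they close (so a half turn about z gives the same grasp; the last joint's range is limited). The gripper opens to 87 mm and grips with 3 to 60 N. Pads are 19 mm wide; open, the fingers measure 117 mm over their backs; the gripper's body (75 mm by 190 mm) begins 51 mm behind the grasp point.
Start: joints at [-62.676, 18.392, -4.016, 83.108, 1.295, 78.541, -3.26], TCP at [0.29, 0.582, 0.223] pointing down, gripper open.
Joint ranges: [-163.93, 163.93], [-17.29, 119.83], [-79.2, 71.16], [3.27, 140.29], [-89.18, 269.18], [5.43, 117.66], [-154.24, 154.24]. Speed limits (degrees/s): [147.25, 147.25, 180, 180, 180, 180, 180].

### API

Orientations are given as [roll, pitch, yaw] about the fixed x, y, z axes, in that order (R = Rz(yaw) Ry(pitch) Rx(roll)).
In Python, from cell import env gives the robot as it stands. The module is installed in compiled form; this text tells all that it offers.
- The arm moves only by the tool step_arm, never from a script. Its argument "rows" is a list of rows, each an object with "angular": the turn, a rotation vector about the tool's x, y, z in units of pi rad (1.0 is pi rad), a list of three; "slide": the shift along the tool's x, y, z in units of 500 mm (1.0 is 500 mm), a list of three; "jaw": the opening, from 0 (shut) to 1 (fully open). A call has 1 to 10 rows; each row shifts and turns the commanded pose from where the row before left it, along the tool's axes as they then stand; what a row does not reach is not made up. A row lasts 1/8 s, in which the tool goes at most 62.5 mm and 10.7 degrees, less where a joint would pass 70% of its speed; a pose out of reach is approached as far as the arm can. A call with a number of a shift or a turn outside -1 to 1 is refused whole. A call with a gripper value outside its range is refused whole. The fingers move at their own pace and stop on an object; "newtons" is the grip in N (left out, the last holds). Time passes only in rows, so rows that do not move let the fingers close. It gives the time, the measured TCP pose, the force, the opening and the grip force at its end, in the units of the state.
- env.get_obs(): the state, without advancing time (a new reading comes with each control period).
- env.read_camera(name): name is "scene" or "top"; returns the picture (384x512x3 uint8, red, green, blue); there is no depth.
- env.camera_info(name): a dict with "fx", "fy", "cx", "cy" (pixels), "R" (3x3) and "t" (3): a world point X has camera coordinates R X + t. Camera axes: x right, y down, z forward; pixel columns grow to the right and rows downward; lengths in m; the calibration is good to about 2 mm. A picture is of the moment at which its call begins. camera_info takes no time and is no camera call.
- env.sign_off(): hands the job in; it is judged then, once.
The state is a dict: "time_s": time; "qpos": joint angles; "joint_velocities": joint speeds; "effort": joint torques, N m; "tool_pos": TCP position; "tool_rot": TCP orientation; "force": force on the tool from outside, world axes, zero at the start; "wrist_torque": the same for the moment, N m; "grip_width": finger opening in m; "grasp_force": force on a finger pad.
Only numpy, scipy, OpenCV 4.12 (cv2) and the standard library are available. Lean on these libraries where they do the work, as an engineer would, in place of code of your own. Each camera call takes 0.05 s, during which the arm holds its last target. There are 200 camera calls.

### The job

The pot reader has lost power with its sample tray shut inside. Pull up the spring plunger knob on the deck and slide the port cover fully open, then take the loose crank out of its holder and seat it fully home on the drive hex hidden at the bottom of the port, feeling for the hex. Wind the crank clockwise until the tray is fully out; do not drag the tray by hand, leave the crank seated and the things round about where they are.

Things in the scene. Friction and masses are not known exactly. Their poses are not given: they have to be found in the camera images.
- reader: Fixed bench-top pot reader, white and grey case 190 mm deep (x) by 224 mm wide (y), flat aluminium deck 120 mm above the table. Origin: centre of its underside; x points to its back, y to its left half (tray bay), z up. Its front (-x) roughly faces the robot. The crank port is in the right half of the deck.
- port (a point): Centre of the round port in the deck, at deck height, axes as the reader's. The port is a vertical well of 50 mm diameter and 45 mm depth with straight walls, shut at the start by the sliding cover. In it stands a steel hex shaft, 30 mm across flats, its flat top 27 mm below the deck. Which way the hex points is not known and differs every time.
- port_seat (a point): Centre of the well floor, 45 mm under port, axes as the reader's; the crank is fully home when its underside rests here with the hex (18 mm tall) in its socket. The hex is stiff to turn (0.2 N m), so a crank resting on top of it can be turned over it under light pressure (up to about 10 N) without taking it along.
- cover (a joint): Slide of the port cover in m: 0 shut, 0.075 fully open. Opens along the reader's +y. The cover is a steel plate of 66 x 112 mm, its top 5 mm above the deck, between two rails 6 mm high; once unlocked it takes about 2 N to slide and stays where it is left.
- knob (a point): Middle of the black plunger knob on the cover: upright, 26 mm diameter, 22 mm tall, from 10 to 32 mm above the deck when down; 56 mm from the port centre along the reader's +y when shut; travels with the cover. Pulled up (8 mm to its stop, spring 5 to 9 N) it draws its pin from the deck, free from 5 mm up. At fully open the pin can drop into a second hole.
- crank: Loose dark steel crank, about 0.4 kg, standing in its holder. Origin: centre of the hub's underside; z up along the hub, x along the arm from hub to grip. Round hub: lowest 20 mm 43 mm in diameter, then 48 mm up to the arm. Hex socket in its underside 31.5 mm across flats, 20 mm deep, a flat facing x. Flat arm from 87 to 97 mm above the origin.
- boss (a point): Middle of the boss on top of the crank's hub, on its axis, 116 mm above the crank's origin: a block 28 mm along the arm by 26 mm across it, from 97 to 135 mm above the origin. Hold the crank here for lifting and seating, pinched across the arm (along the crank's y).
- grip_mid (a point): Middle of the crank's black revolving grip: an upright round sleeve, 26 mm diameter, 52 mm tall, that turns freely on its pin at the end of the arm, 85 mm from the hub axis along the crank's x; its middle is 124 mm and its lower end 98 mm above the crank's origin.
- holder: Fixed crank holder: aluminium plate 96 x 96 x 6 mm with an upright black tube, 61 mm outside, 54 mm bore, top 46 mm above the table. The crank's hub stands in it 39 mm deep, loose, its socket over a plain round stub (29 mm) that carries it; it lifts straight out. Origin: centre of its underside.
- tray (a joint): How far the sample tray stands out of the reader's front (along its -x), in m; 0.080 is fully out, at its stop. A pinion on the hex shaft drives it 10 mm for each radian that the crank is turned clockwise seen from above (8 rad, 1.3 turns, for the whole way), after up to 1.05 rad of free play in the hex's coupling. Winding takes about 4 N at the grip. It carries two sample pots.
- marker_0: Felt marker lying on the table, 132 mm long; bystander. Origin: centre of its underside.
- timer: Bench timer, 62 x 62 x 20 mm; bystander. Origin: centre of its underside.

How it is judged:
By the outcome, as a careful person would: the job done as asked, in the order asked, and still so for the second after the job is handed in, with the robot touching nothing.
It also fails if it takes over 72 s, if anything falls off the work surface, if the arm or the gripper's body presses on something with over 40 N, if the wrist force passes 120 N, or if a joint passes its speed limit or range.

## Working session

There is one attempt and no reset: what is moved stays moved. The work goes in short steps, Python scripts to look and compute and a tool call to move; the robot and the scene stay as the last step left them, time stands still between calls to the robot, and variables do not carry over. Pictures are saved under pics/ and viewed, at most 10 in all, crops included, and the job is handed in when it is done.

Besides the shell and the picture viewer there is one more tool, called after "Emit:" in YAML: its name, and indented under it one key for each argument. step_arm: Moves the arm, as the interface text tells. Shifts and turns lie within -1 to 1; 1 stands for 500 mm of shift or pi rad of turn. Its arguments: {"type":"object","properties":{"rows":{"type":"array"},"newtons":{"type":"number"}},"required":["rows"]}

```bash
mkdir -p pics; ls; python3 - <<'E'
from cell import env
import cv2,numpy as np
for n in("scene","top"):
    im=env.read_camera(n);cv2.imwrite(f"pics/{n}0.png",cv2.resize(im[:,:,::-1],(800,600),interpolation=cv2.INTER_CUBIC))
    np.save(f"{n}0.npy",im)
    c=env.camera_info(n);print(n,c["fx"],c["fy"],c["cx"],c["cy"],np.round(c["R"],4).tolist(),np.round(c["t"],4).tolist())
o=env.get_obs();print({k:np.round(v,3).tolist() for k,v in o.items()})
E
```

```text
pics
scene 404.2706215928943 404.2706215928943 259.59047016956544 182.51037783241958 [[0.8272, -0.5615, -0.0195], [-0.4185, -0.5926, -0.6882], [0.3749, 0.5775, -0.7252]] [-0.4015, 0.262, 0.8893]
top 500.01607644080747 500.01607644080747 257.42314029742107 191.54422839997042 [[0.0093, -0.9999, 0.0089], [-0.9905, -0.0105, -0.1372], [0.1373, -0.0076, -0.9905]] [-0.0181, 0.498, 1.3707]
{'time_s': 0.1, 'qpos': [-62.677, 18.435, -4.016, 83.169, 1.294, 78.541, -3.262], 'joint_velocities': [0.069, -0.089, 0.1, -0.256, 0.015, 0.081, 0.037], 'effort': [-0.001, -49.258, -0.406, -31.34, -0.064, 0.04, 0.0], 'tool_pos': [0.29, 0.581, 0.222], 'tool_rot': [-179.9, 0.004, 153.485], 'force': [0.531, 0.427, -0.377], 'wrist_torque': [-0.018, -0.022, 0.013], 'grasp_force': 0.0, 'grip_width': 0.087}
```

View pics/scene0.png

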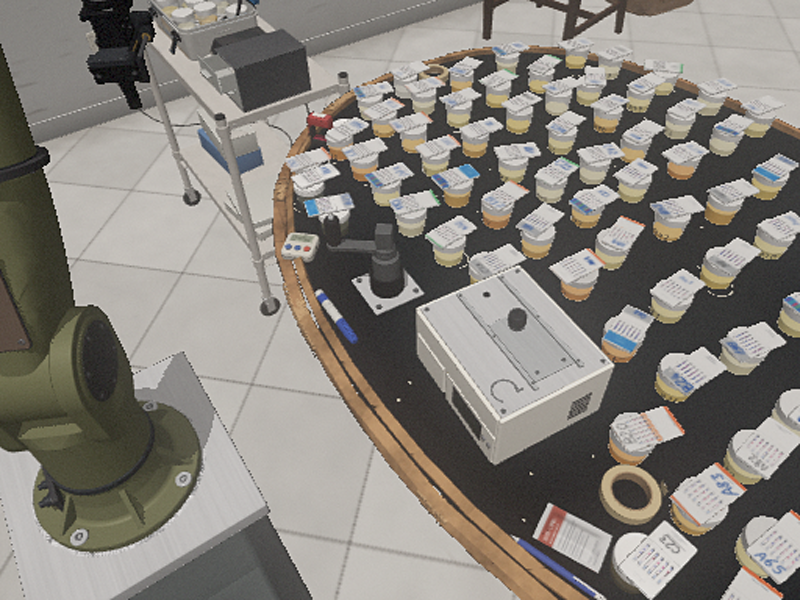

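View pics/top0.png

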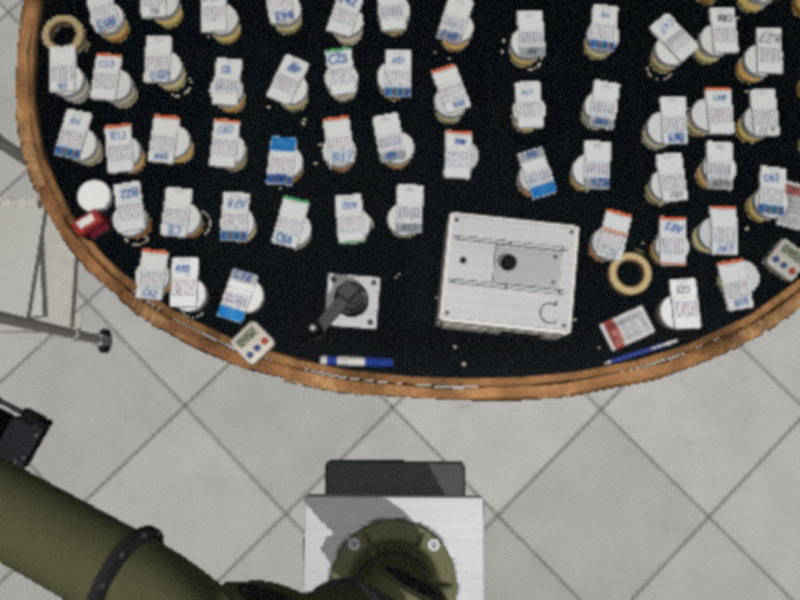

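The scene picture shows the reader at (515,370), its knob at (516,320), the crank at (385,260) with its grip at (332,230), the marker at (336,315) and the timer at (300,246). In the top picture the knob is at (508,262), the pin hole at (463,260), the hub at (350,298) and the grip at (316,328). I'll take enlarged crops for accurate pixel positions.

```bash
cat > h.py <<'E'
import numpy as np,cv2
from cell import env
def cam(n):
    c=env.camera_info(n);return c,np.array(c["R"]),np.array(c["t"])
def proj(n,X):
    c,R,t=cam(n);p=R@np.array(X)+t;return np.array([c["fx"]*p[0]/p[2]+c["cx"],c["fy"]*p[1]/p[2]+c["cy"]])
def ray(n,u,v):
    c,R,t=cam(n);return -R.T@t,R.T@np.array([(u-c["cx"])/c["fx"],(v-c["cy"])/c["fy"],1])
def plane(n,u,v,z):
    o,d=ray(n,u,v);return o+d*(z-o[2])/d[2]
def tri(a,b):
    o1,d1=ray("scene",*a);o2,d2=ray("top",*b)
    s=np.linalg.lstsq(np.c_[d1,-d2],o2-o1,rcond=None)[0]
    p,q=o1+s[0]*d1,o2+s[1]*d2;return (p+q)/2,np.linalg.norm(p-q)
E
python3 - <<'E'
import numpy as np,cv2
s=np.load("scene0.npy");t=np.load("top0.npy")
def crop(im,x,y,w,h,k):return cv2.resize(im[y:y+h,x:x+w,::-1],None,fx=k,fy=k,interpolation=cv2.INTER_CUBIC)
a=crop(t,190,130,190,95,4) # 760x380
cv2.imwrite("pics/c1.png",np.clip(a.astype(float)*1.0,0,255)**1)
b=crop(s,200,130,200,150,4)
g=lambda im:(255*(im/255.)**.6).astype(np.uint8)
cv2.imwrite("pics/c1.png",g(a));cv2.imwrite("pics/c2.png",g(b))
E
```

```text
[ WARN:0@0.066] global loadsave.cpp:1063 imwrite_ Unsupported depth image for selected encoder is fallbacked to CV_8U.
```

View pics/c1.png

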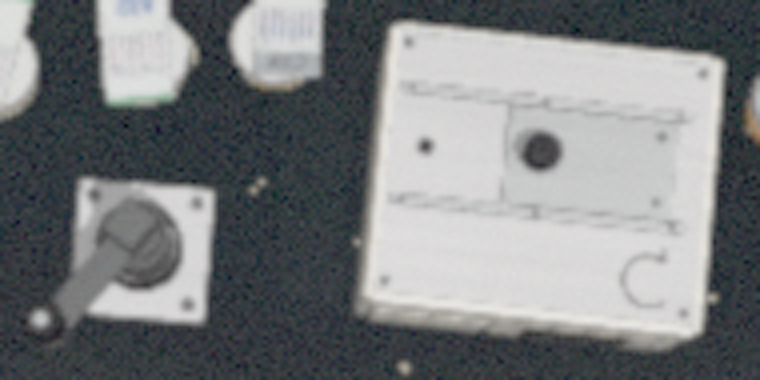

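View pics/c2.png

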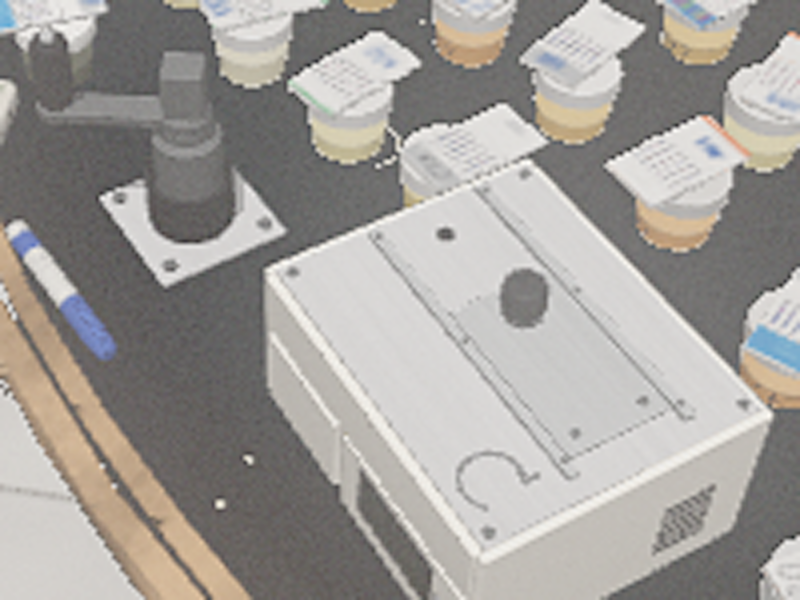

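The crops show the deck screws clearly: top (409,41), (703,73), (384,281), (684,313) and scene (526,173), (743,404), (292,271), (488,533). The pin hole is at top (426,146) and scene (446,234). The crank's boss top is near top (128,228), its grip pin near (42,320), and the holder plate is bright.

```bash
python3 - <<'E'
from h import *
T=lambda u,v:(190+(u+.5)/4-.5,130+(v+.5)/4-.5)
S=lambda u,v:(200+(u+.5)/4-.5,130+(v+.5)/4-.5)
P=lambda x:np.round(x,4)
for nm,s,t,z in [("BL",(526,173),(409,41),.12),("BR",(743,404),(703,73),.12),("FL",(292,271),(384,281),.12),("FR",(488,533),(684,313),.12),("hole",(446,234),(426,146),.12),("knobtop",(526,281),(541,150),.152),
  ("h1",(265,223),(197,202),.006),("h2",(170,265),(187,304),.006),("h0",(120,198),(95,194),.006),("boss",(185,62),(126,224),.142),("grip",(46,38),(42,320),.157)]:
    print(nm,P(plane("scene",*S(*s),z)),P(plane("top",*T(*t),z)),*map(P,tri(S(*s),T(*t))))
for c in [(78,180),(214,188),(207,324)]:print("plate",P(plane("top",*T(*c),.006)))
E
```

```text
BL [ 0.6286 -0.1018  0.12  ] [ 0.6269 -0.1034  0.12  ] [ 0.6266 -0.1033  0.1224] 0.0005
BR [ 0.6079 -0.2988  0.12  ] [ 0.6073 -0.3001  0.12  ] [ 0.6068 -0.2996  0.1218] 0.0003
FL [ 0.4669 -0.0846  0.12  ] [ 0.465  -0.0869  0.12  ] [ 0.4649 -0.0869  0.1233] 0.0007
FR [ 0.4459 -0.2826  0.12  ] [ 0.4458 -0.2843  0.12  ] [ 0.4453 -0.2837  0.1221] 0.0008
hole [ 0.5573 -0.113   0.12  ] [ 0.5556 -0.1147  0.12  ] [ 0.5554 -0.1146  0.1226] 0.0006
knobtop [ 0.5501 -0.1865  0.152 ] [ 0.5477 -0.1865  0.152 ] [ 0.5483 -0.1869  0.1533] 0.002
h1 [0.5359 0.0434 0.006 ] [0.5347 0.0403 0.006 ] [0.5339 0.0403 0.01  ] 0.0003
h2 [0.4617 0.0485 0.006 ] [0.4609 0.0464 0.006 ] [0.4605 0.0463 0.0088] 0.0001
h0 [0.4667 0.1215 0.006 ] [0.5397 0.1137 0.006 ] [ 0.5082  0.1262 -0.0082] 0.0709
boss [0.5024 0.0819 0.142 ] [0.4978 0.0821 0.142 ] [0.4995 0.0811 0.1435] 0.0042
grip [0.4346 0.1371 0.157 ] [0.4331 0.1334 0.157 ] [0.4328 0.1329 0.1608] 0.0
plate [0.5498 0.1262 0.006 ]
plate [0.545  0.0282 0.006 ]
plate [0.4467 0.0319 0.006 ]
```

```bash
cat >> h.py <<'E'
def plan(target,yaw,n,start=None):
    """rows (slide, turn z) from the measured pose to a tool-down target"""
    o=env.get_obs();p=np.array(o["tool_pos"]) if start is None else np.array(start[:3]);y=o["tool_rot"][2] if start is None else start[3]
    dy=(yaw-y+180)%360-180;d=(np.array(target)-p)/n
    for i in range(n):
        a=np.radians(y+dy*i/n);c,s=np.cos(a),np.sin(a)
        print(np.round(np.array([c*d[0]+s*d[1],s*d[0]-c*d[1],-d[2]])/.5,3).tolist(),round(-dy/n/180,4))
def st():
    o=env.get_obs();print({k:np.round(o[k],4).tolist() for k in("time_s","tool_pos","tool_rot","force","wrist_torque","grip_width","grasp_force","qpos")})
E
python3 -c "
from h import *
plan([.5488,-.1875,.20],84.15,15)"
```

```text
[-0.077, -0.076, 0.003] 0.0257
[-0.083, -0.07, 0.003] 0.0257
[-0.088, -0.063, 0.003] 0.0257
[-0.093, -0.056, 0.003] 0.0257
[-0.097, -0.048, 0.003] 0.0257
[-0.1, -0.04, 0.003] 0.0257
[-0.103, -0.032, 0.003] 0.0257
[-0.106, -0.023, 0.003] 0.0257
[-0.107, -0.015, 0.003] 0.0257
[-0.108, -0.006, 0.003] 0.0257
[-0.108, 0.003, 0.003] 0.0257
[-0.108, 0.011, 0.003] 0.0257
[-0.106, 0.02, 0.003] 0.0257
[-0.104, 0.028, 0.003] 0.0257
[-0.102, 0.037, 0.003] 0.0257
```

Emit:
step_arm:
  rows:
    - {"slide": [-0.077, -0.076, 0.003], "angular": [0, 0, 0.0257], "jaw": 1}
    - {"slide": [-0.083, -0.07, 0.003], "angular": [0, 0, 0.0257], "jaw": 1}
    - {"slide": [-0.088, -0.063, 0.003], "angular": [0, 0, 0.0257], "jaw": 1}
    - {"slide": [-0.093, -0.056, 0.003], "angular": [0, 0, 0.0257], "jaw": 1}
    - {"slide": [-0.097, -0.048, 0.003], "angular": [0, 0, 0.0257], "jaw": 1}
    - {"slide": [-0.1, -0.04, 0.003], "angular": [0, 0, 0.0257], "jaw": 1}
    - {"slide": [-0.103, -0.032, 0.003], "angular": [0, 0, 0.0257], "jaw": 1}
    - {"slide": [-0.106, -0.023, 0.003], "angular": [0, 0, 0.0257], "jaw": 1}
    - {"slide": [-0.107, -0.015, 0.003], "angular": [0, 0, 0.0257], "jaw": 1}
    - {"slide": [-0.108, -0.006, 0.003], "angular": [0, 0, 0.0257], "jaw": 1}

```text
time_s: 1.35
tool_pos: [0.4633, 0.0673, 0.2074]
tool_rot: [180.0, -0.0, 107.1]
force: [0.5, 0.1, 0.1]
grip_width: 0.0872
grasp_force: 0.0
```

Emit:
step_arm:
  rows:
    - {"slide": [-0.108, 0.003, 0.003], "angular": [0, 0, 0.0257], "jaw": 1}
    - {"slide": [-0.108, 0.011, 0.003], "angular": [0, 0, 0.0257], "jaw": 1}
    - {"slide": [-0.106, 0.02, 0.003], "angular": [0, 0, 0.0257], "jaw": 0.8}
    - {"slide": [-0.104, 0.028, 0.003], "angular": [0, 0, 0.0257], "jaw": 0.6}
    - {"slide": [-0.102, 0.037, 0.003], "angular": [0, 0, 0.0257], "jaw": 0.6}
    - {"slide": [0, 0, 0], "angular": [0, 0, 0], "jaw": 0.6}
    - {"slide": [0, 0, 0], "angular": [0, 0, 0], "jaw": 0.6}

```text
time_s: 2.22
tool_pos: [0.5491, -0.1865, 0.1994]
tool_rot: [-179.9, -0.0, 84.1]
force: [0.4, 0.7, 0.5]
grip_width: 0.0532
grasp_force: 0.0
```

```bash
python3 -c "
from h import *
st();plan([.5488,-.1875,.130],84.15,1)"
```

```text
{'time_s': 2.225, 'tool_pos': [0.5491, -0.1865, 0.1994], 'tool_rot': [-179.9218, -0.0421, 84.1218], 'force': [0.4018, 0.6502, 0.4651], 'wrist_torque': [-0.0595, 0.0804, 0.0336], 'grip_width': 0.0532, 'grasp_force': 0.0, 'qpos': [-17.1985, 12.0747, 38.4083, 96.481, -7.7828, 74.2294, 16.848]}
[-0.002, -0.0, 0.139] -0.0002
```

Emit:
step_arm:
  rows:
    - {"slide": [-0.002, 0, 0.05], "angular": [0, 0, 0], "jaw": 0.6}
    - {"slide": [0, 0, 0.05], "angular": [0, 0, 0], "jaw": 0.6}
    - {"slide": [0, 0, 0.03], "angular": [0, 0, 0], "jaw": 0.6}
    - {"slide": [0, 0, 0.009], "angular": [0, 0, 0], "jaw": 0.6}
    - {"slide": [0, 0, 0], "angular": [0, 0, 0], "jaw": 0}
    - {"slide": [0, 0, 0], "angular": [0, 0, 0], "jaw": 0}
    - {"slide": [0, 0, 0], "angular": [0, 0, 0], "jaw": 0}
    - {"slide": [0, 0, 0], "angular": [0, 0, 0], "jaw": 0}
  newtons: 40

```text
time_s: 3.22
tool_pos: [0.5489, -0.1882, 0.1311]
tool_rot: [-180.0, -0.0, 84.1]
force: [-2.9, -0.5, 3.8]
grip_width: 0.0243
grasp_force: 40.0
```

Emit:
step_arm:
  rows:
    - {"slide": [0, 0, -0.006], "angular": [0, 0, 0], "jaw": 0}
    - {"slide": [0, 0, -0.006], "angular": [0, 0, 0], "jaw": 0}
    - {"slide": [0, 0, -0.004], "angular": [0, 0, 0], "jaw": 0}
    - {"slide": [0, 0, 0], "angular": [0, 0, 0], "jaw": 0}

```text
time_s: 3.72
tool_pos: [0.5488, -0.1883, 0.138]
tool_rot: [-179.9, 0.0, 84.1]
force: [1.0, -1.4, -7.5]
grip_width: 0.025
grasp_force: 40.0
```

Emit:
step_arm:
  rows:
    - {"slide": [0.01, 0, 0], "angular": [0, 0, 0], "jaw": 0}
    - {"slide": [0.02, 0, 0], "angular": [0, 0, 0], "jaw": 0}
    - {"slide": [0.03, 0, 0], "angular": [0, 0, 0], "jaw": 0}
    - {"slide": [0, 0, 0], "angular": [0, 0, 0], "jaw": 0}

```text
time_s: 4.22
tool_pos: [0.5523, -0.1548, 0.1381]
tool_rot: [-179.9, -0.2, 84.3]
force: [-1.4, 2.1, -9.0]
grip_width: 0.0247
grasp_force: 40.0
```

Emit:
step_arm:
  rows:
    - {"slide": [0.03, 0, 0], "angular": [0, 0, 0], "jaw": 0}
    - {"slide": [0.03, 0, 0], "angular": [0, 0, 0], "jaw": 0}
    - {"slide": [0.02, 0, 0], "angular": [0, 0, 0], "jaw": 0}
    - {"slide": [0.008, 0, 0], "angular": [0, 0, 0], "jaw": 0}
    - {"slide": [0, 0, 0], "angular": [0, 0, 0], "jaw": 0}

```text
time_s: 4.85
tool_pos: [0.5566, -0.1137, 0.1384]
tool_rot: [-179.9, -0.1, 84.1]
force: [-2.5, 1.4, -8.4]
grip_width: 0.0245
grasp_force: 40.0
```

Emit:
step_arm:
  rows:
    - {"slide": [0.004, 0, 0], "angular": [0, 0, 0], "jaw": 0}
    - {"slide": [0.004, 0, 0], "angular": [0, 0, 0], "jaw": 0}
    - {"slide": [0, 0, 0], "angular": [0, 0, 0], "jaw": 0}

```text
time_s: 5.22
tool_pos: [0.5566, -0.1135, 0.1385]
tool_rot: [-180.0, 0.2, 84.0]
force: [-3.2, -5.0, -9.5]
grip_width: 0.0247
grasp_force: 40.0
```

Emit:
step_arm:
  rows:
    - {"slide": [0, 0, 0.008], "angular": [0, 0, 0], "jaw": 0}
    - {"slide": [-0.004, 0, 0.008], "angular": [0, 0, 0], "jaw": 0}
    - {"slide": [-0.003, 0, 0], "angular": [0, 0, 0], "jaw": 0}
    - {"slide": [0, 0, 0], "angular": [0, 0, 0], "jaw": 0.5}
    - {"slide": [0, 0, 0], "angular": [0, 0, 0], "jaw": 0.6}
    - {"slide": [0, 0, -0.05], "angular": [0, 0, 0], "jaw": 0.6}
    - {"slide": [0, 0, -0.06], "angular": [0, 0, 0], "jaw": 0.6}
    - {"slide": [0, 0, -0.06], "angular": [0, 0, 0], "jaw": 0.6}

```text
time_s: 6.22
tool_pos: [0.5589, -0.1141, 0.2182]
tool_rot: [179.7, -0.0, 84.1]
force: [0.9, 0.1, -0.2]
grip_width: 0.0516
grasp_force: 0.0
```

```bash
python3 -c "
from h import *
st();plan([.5003,.0812,.20],141.3,8)"
```

```text
{'time_s': 6.225, 'tool_pos': [0.5589, -0.1141, 0.2182], 'tool_rot': [179.7111, -0.0317, 84.1049], 'force': [0.8728, 0.101, -0.1892], 'wrist_torque': [-0.0736, -0.0065, -0.0236], 'grip_width': 0.0516, 'grasp_force': 0.0, 'qpos': [-23.4596, 9.405, 36.3318, 96.5822, -5.8033, 75.6036, 8.0275]}
[0.047, -0.02, 0.005] -0.0397
[0.049, -0.014, 0.005] -0.0397
[0.05, -0.007, 0.005] -0.0397
[0.051, -0.001, 0.005] -0.0397
[0.051, 0.005, 0.005] -0.0397
[0.05, 0.012, 0.005] -0.0397
[0.048, 0.018, 0.005] -0.0397
[0.045, 0.024, 0.005] -0.0397
```

Emit:
step_arm:
  rows:
    - {"slide": [0.047, -0.02, 0.005], "angular": [0, 0, -0.0397], "jaw": 0.6}
    - {"slide": [0.049, -0.014, 0.005], "angular": [0, 0, -0.0397], "jaw": 0.6}
    - {"slide": [0.05, -0.007, 0.005], "angular": [0, 0, -0.0397], "jaw": 0.6}
    - {"slide": [0.051, -0.001, 0.005], "angular": [0, 0, -0.0397], "jaw": 0.6}
    - {"slide": [0.051, 0.005, 0.005], "angular": [0, 0, -0.0397], "jaw": 0.6}
    - {"slide": [0.05, 0.012, 0.005], "angular": [0, 0, -0.0397], "jaw": 0.6}
    - {"slide": [0.048, 0.018, 0.005], "angular": [0, 0, -0.0397], "jaw": 0.6}
    - {"slide": [0.045, 0.024, 0.005], "angular": [0, 0, -0.0397], "jaw": 0.6}
    - {"slide": [0, 0, 0], "angular": [0, 0, 0], "jaw": 0.6}
    - {"slide": [0, 0, 0], "angular": [0, 0, 0], "jaw": 0.6}

```text
time_s: 7.48
tool_pos: [0.4997, 0.0808, 0.1967]
tool_rot: [179.9, 0.1, 141.1]
force: [-0.4, 0.7, 0.0]
grip_width: 0.0524
grasp_force: 0.0
```

```bash
python3 -c "
from h import *
st();plan([.5003,.0812,.108],141.3,1)
a=env.read_camera('top')
c=lambda im,x,y,w,h,k:cv2.resize((255*(im[y:y+h,x:x+w,::-1]/255.)**.6).astype(np.uint8),None,fx=k,fy=k,interpolation=cv2.INTER_CUBIC)
cv2.imwrite('pics/d1.png',c(a,190,130,190,95,4));np.save('top1.npy',a)"
```

```text
{'time_s': 7.475, 'tool_pos': [0.4997, 0.0808, 0.1967], 'tool_rot': [179.8765, 0.1133, 141.1195], 'force': [-0.3693, 0.6667, 0.0057], 'wrist_torque': [0.0091, 0.0058, 0.0366], 'grip_width': 0.0524, 'grasp_force': 0.0, 'qpos': [-35.1761, 1.1159, 23.4012, 106.2029, -0.4546, 72.6062, 39.4754]}
[-0.0, 0.001, 0.177] -0.001
```

View pics/d1.png

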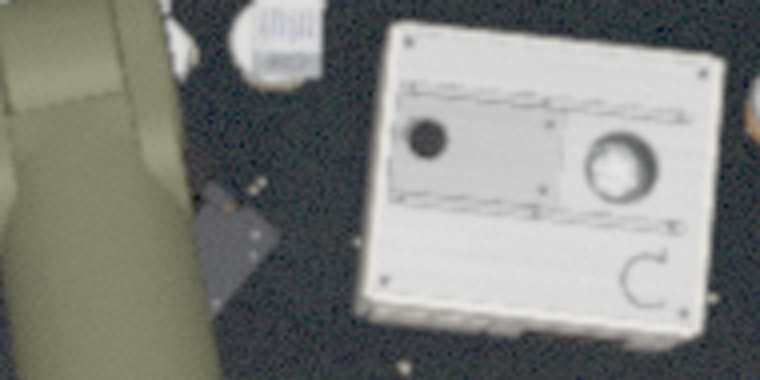

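The cover is open, with the knob at (427,139) and the well mouth centred near (621,167). Now I'll descend onto the boss and grip it.

Emit:
step_arm:
  rows:
    - {"slide": [0, 0.001, 0.06], "angular": [0, 0, 0], "jaw": 0.6}
    - {"slide": [0, 0, 0.06], "angular": [0, 0, 0], "jaw": 0.6}
    - {"slide": [0, 0, 0.04], "angular": [0, 0, 0], "jaw": 0.6}
    - {"slide": [0, 0, 0.017], "angular": [0, 0, 0], "jaw": 0.6}
    - {"slide": [0, 0, 0], "angular": [0, 0, 0], "jaw": 0.2}
    - {"slide": [0, 0, 0], "angular": [0, 0, 0], "jaw": 0.2}
    - {"slide": [0, 0, 0], "angular": [0, 0, 0], "jaw": 0.2}
    - {"slide": [0, 0, 0], "angular": [0, 0, 0], "jaw": 0.2}
  newtons: 60

```text
time_s: 8.52
tool_pos: [0.4993, 0.082, 0.1078]
tool_rot: [179.9, 0.0, 141.3]
force: [-0.4, -0.5, 3.3]
grip_width: 0.0258
grasp_force: 59.8
```

```bash
python3 - <<'E'
from h import *
st()
a=np.load('top1.npy');s=env.read_camera('scene');np.save('scene1.npy',s)
T=lambda u,v:(190+(u+.5)/4-.5,130+(v+.5)/4-.5)
for uv in[(621,167),(619,165),(427,139)]:print(plane('top',*T(*uv),.12),plane('top',*T(*uv),.152))
k=6
A=cv2.resize(a[155:190,325:365,::-1],None,fx=10,fy=10,interpolation=cv2.INTER_CUBIC)
B=cv2.resize(s[180:240,300:370,::-1],None,fx=6,fy=6,interpolation=cv2.INTER_CUBIC)
H=max(A.shape[0],B.shape[0]);im=np.zeros((H,A.shape[1]+B.shape[1],3),np.uint8)
im[:A.shape[0],:A.shape[1]]=A;im[:B.shape[0],A.shape[1]:]=B
im=cv2.resize(im,None,fx=.95,fy=.95);print(im.shape);cv2.imwrite('pics/d2.png',im)
E
```

```text
{'time_s': 8.525, 'tool_pos': [0.4993, 0.082, 0.1078], 'tool_rot': [179.9312, 0.046, 141.2634], 'force': [-0.3558, -0.4784, 3.3484], 'wrist_torque': [-0.0775, 0.0483, 0.0409], 'grip_width': 0.0258, 'grasp_force': 59.8265, 'qpos': [-34.5629, 6.0064, 23.5712, 112.2356, -2.7218, 62.2002, 41.423]}
[ 0.54285425 -0.24425293  0.12      ] [ 0.53703375 -0.23832923  0.152     ]
[ 0.5441886 -0.2429423  0.12     ] [ 0.53833541 -0.23705071  0.152     ]
[ 0.56034411 -0.11535344  0.12      ] [ 0.55409513 -0.11258756  0.152     ]
(342, 779, 3)
```

View pics/d2.png

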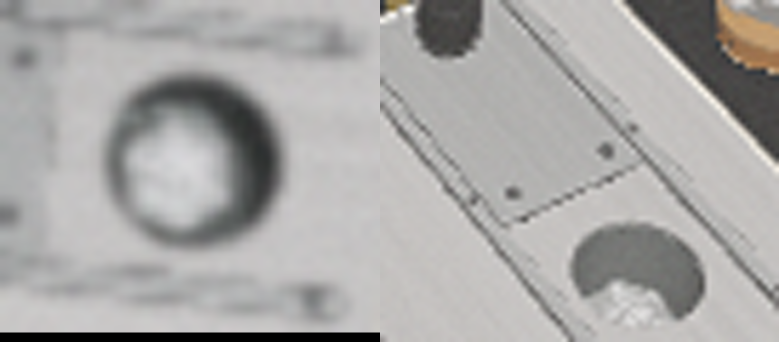

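The left crop shows the well mouth with its centre near (193,160). On the right (scene) it is near (638,275), and the steel hex is visible inside. I'll work out the port position and lift the crank.

```bash
python3 - <<'E'
from h import *
print(plane('top',344.9,171.3,.12),plane('scene',344.95,227.8,.12))
E
```

```text
[ 0.54305729 -0.24432242  0.12      ] [ 0.54311263 -0.24428416  0.12      ]
```

Emit:
step_arm:
  rows:
    - {"slide": [0, 0, -0.03], "angular": [0, 0, 0], "jaw": 0.2}
    - {"slide": [0, 0, -0.05], "angular": [0, 0, 0], "jaw": 0.2}
    - {"slide": [0, 0, -0.09], "angular": [0, 0, 0], "jaw": 0.2}
    - {"slide": [0, 0, -0.1], "angular": [0, 0, 0], "jaw": 0.2}
    - {"slide": [0, 0, -0.05], "angular": [0, 0, 0], "jaw": 0.2}
    - {"slide": [0, 0, 0], "angular": [0, 0, 0], "jaw": 0.2}

```text
time_s: 9.32
tool_pos: [0.4996, 0.0821, 0.2693]
tool_rot: [179.8, 0.1, 141.3]
force: [-0.2, 0.3, -4.3]
grip_width: 0.0256
grasp_force: 59.8
```

```bash
python3 -c "
from h import *
plan([.5431,-.244,.275],95,8)"
```

```text
[-0.059, -0.057, -0.001] 0.0321
[-0.065, -0.051, -0.001] 0.0321
[-0.07, -0.044, -0.001] 0.0321
[-0.074, -0.036, -0.001] 0.0321
[-0.077, -0.029, -0.001] 0.0321
[-0.08, -0.021, -0.001] 0.0321
[-0.081, -0.013, -0.001] 0.0321
[-0.082, -0.005, -0.001] 0.0321
```

Emit:
step_arm:
  rows:
    - {"slide": [-0.059, -0.057, -0.001], "angular": [0, 0, 0.0321], "jaw": 0.2}
    - {"slide": [-0.065, -0.051, -0.001], "angular": [0, 0, 0.0321], "jaw": 0.2}
    - {"slide": [-0.07, -0.044, -0.001], "angular": [0, 0, 0.0321], "jaw": 0.2}
    - {"slide": [-0.074, -0.036, -0.001], "angular": [0, 0, 0.0321], "jaw": 0.2}
    - {"slide": [-0.077, -0.029, -0.001], "angular": [0, 0, 0.0321], "jaw": 0.2}
    - {"slide": [-0.08, -0.021, -0.001], "angular": [0, 0, 0.0321], "jaw": 0.2}
    - {"slide": [-0.081, -0.013, -0.001], "angular": [0, 0, 0.0321], "jaw": 0.2}
    - {"slide": [-0.082, -0.005, -0.001], "angular": [0, 0, 0.0321], "jaw": 0.2}
    - {"slide": [0, 0, 0], "angular": [0, 0, 0], "jaw": 0.2}
    - {"slide": [0, 0, 0], "angular": [0, 0, 0], "jaw": 0.2}

```text
time_s: 10.58
tool_pos: [0.5411, -0.2436, 0.2693]
tool_rot: [-179.8, -0.1, 95.1]
force: [0.3, 0.4, -2.6]
grip_width: 0.0257
grasp_force: 59.8
```

```bash
python3 - <<'E'
from h import *
st()
s=env.read_camera('scene');t=env.read_camera('top')
p=np.array(env.get_obs()["tool_pos"])
print(proj('scene',[p[0],p[1],p[2]-.1008]),proj('scene',[p[0],p[1],p[2]-.0138]),proj('top',p))
A=cv2.resize((255*(s[130:230,290:400,::-1]/255.)**.6).astype(np.uint8),None,fx=5,fy=5,interpolation=cv2.INTER_CUBIC)
print(A.shape);cv2.imwrite('pics/e1.png',A)
E
```

```text
{'time_s': 10.575, 'tool_pos': [0.5411, -0.2436, 0.2693], 'tool_rot': [-179.8437, -0.1025, 95.0687], 'force': [0.2612, 0.4081, -2.562], 'wrist_torque': [-0.0435, 0.0248, -0.0369], 'grip_width': 0.0257, 'grasp_force': 59.8284, 'qpos': [-14.371, 12.4521, 42.6413, 88.6791, -8.4765, 82.3669, 33.8219]}
[347.17975232 213.03875414] [353.49578694 183.96843652] [355.84980025 160.53794063]
(500, 550, 3)
```

View pics/e1.png

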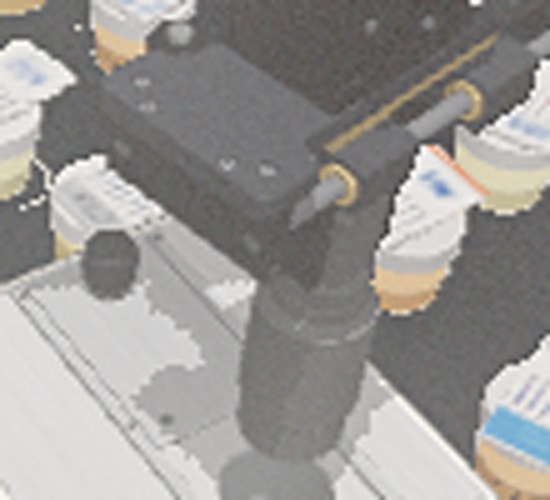

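Emit:
step_arm:
  rows:
    - {"slide": [0.0034, 0.004, 0.02], "angular": [0, 0, 0], "jaw": 0.2}
    - {"slide": [0, 0, 0.04], "angular": [0, 0, 0], "jaw": 0.2}
    - {"slide": [0, 0, 0.03], "angular": [0, 0, 0], "jaw": 0.2}
    - {"slide": [0, 0, 0.02], "angular": [0, 0, 0], "jaw": 0.2}
    - {"slide": [0, 0, 0.016], "angular": [0, 0, 0], "jaw": 0.2}
    - {"slide": [0, 0, 0], "angular": [0, 0, 0], "jaw": 0.2}

```text
time_s: 11.42
tool_pos: [0.5435, -0.2426, 0.2076]
tool_rot: [-180.0, -0.0, 95.0]
force: [0.2, -1.3, -3.0]
grip_width: 0.0257
grasp_force: 59.8
```

Emit:
step_arm:
  rows:
    - {"slide": [0.002, -0.001, 0.008], "angular": [0, 0, 0], "jaw": 0.2}
    - {"slide": [0, 0, 0.006], "angular": [0, 0, 0], "jaw": 0.2}
    - {"slide": [0, 0, 0.006], "angular": [0, 0, 0], "jaw": 0.2}
    - {"slide": [0, 0, 0], "angular": [0, 0, 0], "jaw": 0.2}

```text
time_s: 11.92
tool_pos: [0.543, -0.2417, 0.1978]
tool_rot: [-180.0, -0.0, 95.0]
force: [0.5, -0.8, -2.6]
grip_width: 0.0257
grasp_force: 59.8
```

Emit:
step_arm:
  rows:
    - {"slide": [0, 0, 0.005], "angular": [0, 0, 0], "jaw": 0.2}
    - {"slide": [0, 0, 0.004], "angular": [0, 0, 0], "jaw": 0.2}
    - {"slide": [0, 0, 0.003], "angular": [0, 0, 0], "jaw": 0.2}
    - {"slide": [0, 0, 0], "angular": [0, 0, 0], "jaw": 0.2}

```text
time_s: 12.42
tool_pos: [0.5431, -0.2417, 0.1919]
tool_rot: [-180.0, -0.0, 95.0]
force: [-0.0, 0.2, -3.1]
grip_width: 0.0257
grasp_force: 59.8
```

Emit:
step_arm:
  rows:
    - {"slide": [0, 0, 0.004], "angular": [0, 0, 0], "jaw": 0.2}
    - {"slide": [0, 0, 0.004], "angular": [0, 0, 0], "jaw": 0.2}
    - {"slide": [0, 0, 0], "angular": [0, 0, 0], "jaw": 0.2}

```text
time_s: 12.8
tool_pos: [0.543, -0.2418, 0.1878]
tool_rot: [-180.0, -0.0, 95.0]
force: [-0.1, -0.2, -2.7]
grip_width: 0.0256
grasp_force: 59.8
```

Emit:
step_arm:
  rows:
    - {"slide": [0, 0, 0.004], "angular": [0, 0, 0], "jaw": 0.2}
    - {"slide": [0, 0, 0.004], "angular": [0, 0, 0], "jaw": 0.2}
    - {"slide": [0, 0, 0.004], "angular": [0, 0, 0], "jaw": 0.2}
    - {"slide": [0, 0, 0], "angular": [0, 0, 0], "jaw": 0.2}

```text
time_s: 13.3
tool_pos: [0.543, -0.2418, 0.1818]
tool_rot: [-180.0, -0.0, 95.0]
force: [0.6, -0.1, -3.3]
grip_width: 0.0252
grasp_force: 59.8
```

Apparently the hex was already aligned. I'll continue down to the floor.

Emit:
step_arm:
  rows:
    - {"slide": [0, 0, 0.004], "angular": [0, 0, 0], "jaw": 0.2}
    - {"slide": [0, 0, 0.004], "angular": [0, 0, 0], "jaw": 0.2}
    - {"slide": [0, 0, 0.004], "angular": [0, 0, 0], "jaw": 0.2}
    - {"slide": [0, 0, 0], "angular": [0, 0, 0], "jaw": 0.2}

```text
time_s: 13.8
tool_pos: [0.5431, -0.2418, 0.176]
tool_rot: [180.0, -0.0, 95.0]
force: [-0.0, 0.5, -3.0]
grip_width: 0.0257
grasp_force: 59.8
```

Emit:
step_arm:
  rows:
    - {"slide": [0, 0, 0.003], "angular": [0, 0, 0], "jaw": 0.2}
    - {"slide": [0, 0, 0.003], "angular": [0, 0, 0], "jaw": 0.2}
    - {"slide": [0, 0, 0], "angular": [0, 0, 0], "jaw": 0.2}

```text
time_s: 14.18
tool_pos: [0.5433, -0.2422, 0.1758]
tool_rot: [179.9, -0.0, 95.0]
force: [-3.9, 1.2, 12.4]
grip_width: 0.0256
grasp_force: 59.9
```

```bash
python3 -c "
from h import *
o=env.get_obs();p=np.array(o['tool_pos'])
plan([.5357,-.1593,.25],95,2,start=[*p[:2],.25,95.])"
```

```text
[0.083, -0.0, -0.0] -0.0
[0.083, -0.0, -0.0] -0.0
```

Emit:
step_arm:
  rows:
    - {"slide": [0, 0, -0.005], "angular": [0, 0, 0], "jaw": 0.2}
    - {"slide": [0, 0, 0], "angular": [0, 0, 0], "jaw": 0.5}
    - {"slide": [0, 0, 0], "angular": [0, 0, 0], "jaw": 0.5}
    - {"slide": [0, 0, -0.05], "angular": [0, 0, 0], "jaw": 0.5}
    - {"slide": [0, 0, -0.06], "angular": [0, 0, 0], "jaw": 0.5}
    - {"slide": [0, 0, -0.04], "angular": [0, 0, 0], "jaw": 0.5}
    - {"slide": [0.083, 0, 0], "angular": [0, 0, 0], "jaw": 0.5}
    - {"slide": [0.083, 0, 0], "angular": [0, 0, 0], "jaw": 0.5}
    - {"slide": [0, 0, 0], "angular": [0, 0, 0], "jaw": 0.5}

```text
time_s: 15.3
tool_pos: [0.5365, -0.1547, 0.2504]
tool_rot: [180.0, -0.1, 95.4]
force: [0.6, 0.3, 0.0]
grip_width: 0.044
grasp_force: 0.0
```

```bash
python3 -c "
from h import *
st();plan([.5357,-.1593,.183],95,1)
s=env.read_camera('scene')
print(proj('scene',[.5357,-.1593,.225]),proj('scene',[.5431,-.244,.21]))
A=cv2.resize((255*(s[130:240,280:400,::-1]/255.)**.6).astype(np.uint8),None,fx=5,fy=5,interpolation=cv2.INTER_CUBIC)
cv2.imwrite('pics/f1.png',A)"
```

```text
{'time_s': 15.3, 'tool_pos': [0.5365, -0.1547, 0.2504], 'tool_rot': [179.9618, -0.1302, 95.4273], 'force': [0.5933, 0.2949, 0.0223], 'wrist_torque': [-0.08, 0.0375, 0.0565], 'grip_width': 0.044, 'grasp_force': 0.0, 'qpos': [-22.6079, 7.0672, 39.6204, 95.2988, -4.7172, 79.2956, 23.1045]}
[-0.009, -0.003, 0.135] 0.0024
[320.93762432 171.5503405 ] [350.92649717 200.09428385]
```

View pics/f1.png

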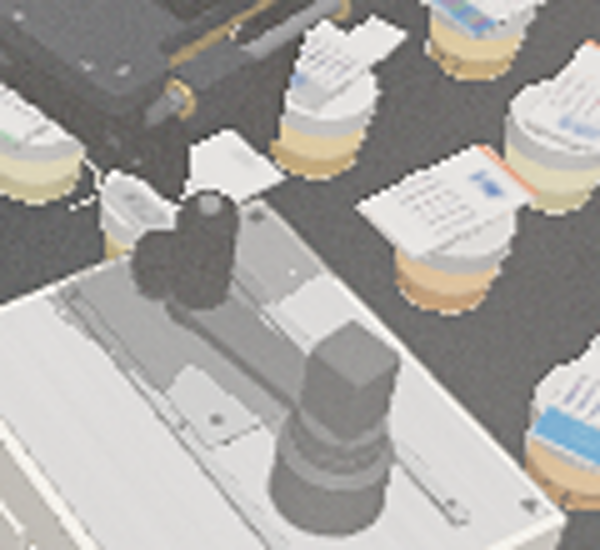

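The crank stands in the port with its boss top at (351,355) and its grip top at (209,203), close to the predicted places for full seating. I'll grip the sleeve now.

Emit:
step_arm:
  rows:
    - {"slide": [-0.009, -0.003, 0.03], "angular": [0, 0, 0], "jaw": 0.5}
    - {"slide": [0, 0, 0.05], "angular": [0, 0, 0], "jaw": 0.5}
    - {"slide": [0, 0, 0.04], "angular": [0, 0, 0], "jaw": 0.5}
    - {"slide": [0, 0, 0.015], "angular": [0, 0, 0], "jaw": 0.5}
    - {"slide": [0, 0, 0], "angular": [0, 0, 0], "jaw": 0.1}
    - {"slide": [0, 0, 0], "angular": [0, 0, 0], "jaw": 0.1}
    - {"slide": [0, 0, 0], "angular": [0, 0, 0], "jaw": 0.1}
  newtons: 25

```text
time_s: 16.23
tool_pos: [0.5353, -0.164, 0.1838]
tool_rot: [179.9, 0.0, 95.0]
force: [0.7, 0.3, -0.7]
grip_width: 0.0254
grasp_force: 25.0
```

```bash
cat > w.py <<'E'
from h import *
import sys
st();o=env.get_obs();p=np.array(o["tool_pos"][:2]);y=np.radians(o["tool_rot"][2])
c=np.array([.5431,-.2440]);d=p-c;ph=np.degrees(np.arctan2(d[1],d[0]));print("phi",ph,"r",np.hypot(*d))
n,stp=int(sys.argv[1]),float(sys.argv[2])
for i in range(1,n+1):
    a=np.radians(ph-stp*i);q=c+.085*np.array([np.cos(a),np.sin(a)]);w=q-p;p=q
    print(np.round(np.array([np.cos(y)*w[0]+np.sin(y)*w[1],np.sin(y)*w[0]-np.cos(y)*w[1]])/.5,3).tolist())
E
python3 w.py 10 12
```

```text
{'time_s': 16.225, 'tool_pos': [0.5353, -0.164, 0.1838], 'tool_rot': [179.9118, 0.0207, 95.0373], 'force': [0.6975, 0.256, -0.6739], 'wrist_torque': [-0.1124, -0.0647, -0.0109], 'grip_width': 0.0254, 'grasp_force': 25.0, 'qpos': [-21.3279, 9.8408, 39.8464, 100.5874, -6.634, 71.8511, 25.2035]}
phi 95.59938636939451 r 0.08037911313335758
[0.006, 0.035]
[-0.011, 0.034]
[-0.017, 0.031]
[-0.024, 0.027]
[-0.029, 0.021]
[-0.032, 0.015]
[-0.035, 0.008]
[-0.036, 0.0]
[-0.035, -0.007]
[-0.033, -0.014]
```

Emit:
step_arm:
  rows:
    - {"slide": [0, 0, 0], "angular": [0, 0, 0], "jaw": 0.5}
    - {"slide": [0.009, 0, 0], "angular": [0, 0, 0], "jaw": 0.5}
    - {"slide": [0, 0, 0], "angular": [0, 0, 0], "jaw": 0.5}
    - {"slide": [0, 0, 0], "angular": [0, 0, 0], "jaw": 0.1}
    - {"slide": [0, 0, 0], "angular": [0, 0, 0], "jaw": 0.1}
    - {"slide": [0, 0, 0], "angular": [0, 0, 0], "jaw": 0.1}
  newtons: 25

```text
time_s: 16.98
tool_pos: [0.5344, -0.1593, 0.1831]
tool_rot: [180.0, -0.0, 95.0]
force: [-0.1, 0.5, 0.1]
grip_width: 0.025
grasp_force: 25.0
```

```bash
python3 w.py 10 12
```

```text
{'time_s': 16.975, 'tool_pos': [0.5344, -0.1593, 0.1831], 'tool_rot': [179.9915, -0.0004, 95.0347], 'force': [-0.1143, 0.5462, 0.145], 'wrist_torque': [-0.1096, 0.01, 0.0252], 'grip_width': 0.025, 'grasp_force': 24.999, 'qpos': [-21.7212, 9.6075, 39.6761, 100.8677, -6.4436, 71.8097, 24.6108]}
phi 95.8924575620068 r 0.08515581312693432
[-0.003, 0.035]
[-0.01, 0.034]
[-0.017, 0.031]
[-0.023, 0.027]
[-0.028, 0.021]
[-0.032, 0.015]
[-0.035, 0.008]
[-0.036, 0.001]
[-0.035, -0.007]
[-0.033, -0.014]
```

Good. Start winding, with the first few rows as a test.

Emit:
step_arm:
  rows:
    - {"slide": [-0.003, 0.035, 0], "angular": [0, 0, 0], "jaw": 0.1}
    - {"slide": [-0.01, 0.034, 0], "angular": [0, 0, 0], "jaw": 0.1}
    - {"slide": [-0.017, 0.031, 0], "angular": [0, 0, 0], "jaw": 0.1}
    - {"slide": [-0.023, 0.027, 0], "angular": [0, 0, 0], "jaw": 0.1}
    - {"slide": [-0.028, 0.021, 0], "angular": [0, 0, 0], "jaw": 0.1}

```text
time_s: 17.6
tool_pos: [0.611, -0.1918, 0.1827]
tool_rot: [-179.8, -0.2, 95.1]
force: [-3.6, 2.4, 2.3]
grip_width: 0.0256
grasp_force: 25.0
```

```bash
python3 w.py 10 12
```

```text
{'time_s': 17.6, 'tool_pos': [0.611, -0.1918, 0.1827], 'tool_rot': [-179.8189, -0.1609, 95.1151], 'force': [-3.6238, 2.4041, 2.2556], 'wrist_torque': [0.5223, 1.1338, 0.0374], 'grip_width': 0.0256, 'grasp_force': 25.0157, 'qpos': [-15.4574, 21.565, 39.2901, 88.7622, -14.013, 74.9116, 30.6997]}
phi 37.56381594414752 r 0.08567162162858825
[-0.033, 0.015]
[-0.034, 0.009]
[-0.036, 0.002]
[-0.035, -0.006]
[-0.033, -0.013]
[-0.03, -0.02]
[-0.025, -0.025]
[-0.019, -0.03]
[-0.012, -0.033]
[-0.005, -0.035]
```

Forces are small. Carry on.

Emit:
step_arm:
  rows:
    - {"slide": [-0.033, 0.015, 0], "angular": [0, 0, 0], "jaw": 0.1}
    - {"slide": [-0.034, 0.009, 0], "angular": [0, 0, 0], "jaw": 0.1}
    - {"slide": [-0.036, 0.002, 0], "angular": [0, 0, 0], "jaw": 0.1}
    - {"slide": [-0.035, -0.006, 0], "angular": [0, 0, 0], "jaw": 0.1}
    - {"slide": [-0.033, -0.013, 0], "angular": [0, 0, 0], "jaw": 0.1}
    - {"slide": [-0.03, -0.02, 0], "angular": [0, 0, 0], "jaw": 0.1}
    - {"slide": [-0.025, -0.025, 0], "angular": [0, 0, 0], "jaw": 0.1}
    - {"slide": [-0.019, -0.03, 0], "angular": [0, 0, 0], "jaw": 0.1}
    - {"slide": [-0.012, -0.033, 0], "angular": [0, 0, 0], "jaw": 0.1}
    - {"slide": [-0.005, -0.035, 0], "angular": [0, 0, 0], "jaw": 0.1}

```text
time_s: 18.85
tool_pos: [0.558, -0.3282, 0.1832]
tool_rot: [179.7, -0.0, 95.2]
force: [4.7, 2.2, -2.1]
grip_width: 0.0254
grasp_force: 25.0
```

```bash
python3 w.py 10 12
```

```text
{'time_s': 18.85, 'tool_pos': [0.558, -0.3282, 0.1832], 'tool_rot': [179.696, -0.0373, 95.1527], 'force': [4.7376, 2.2288, -2.1068], 'wrist_torque': [0.5199, -1.3451, -0.0243], 'grip_width': 0.0254, 'grasp_force': 25.0185, 'qpos': [-3.7463, 22.6022, 41.596, 88.1621, -15.5605, 74.8791, 44.8418]}
phi -79.95614892892304 r 0.08550123371163697
[0.002, -0.036]
[0.008, -0.035]
[0.015, -0.032]
[0.021, -0.028]
[0.027, -0.023]
[0.031, -0.017]
[0.034, -0.01]
[0.035, -0.003]
[0.035, 0.004]
[0.034, 0.012]
```

Emit:
step_arm:
  rows:
    - {"slide": [0.002, -0.036, 0], "angular": [0, 0, 0], "jaw": 0.1}
    - {"slide": [0.008, -0.035, 0], "angular": [0, 0, 0], "jaw": 0.1}
    - {"slide": [0.015, -0.032, 0], "angular": [0, 0, 0], "jaw": 0.1}
    - {"slide": [0.021, -0.028, 0], "angular": [0, 0, 0], "jaw": 0.1}
    - {"slide": [0.027, -0.023, 0], "angular": [0, 0, 0], "jaw": 0.1}
    - {"slide": [0.031, -0.017, 0], "angular": [0, 0, 0], "jaw": 0.1}
    - {"slide": [0.034, -0.01, 0], "angular": [0, 0, 0], "jaw": 0.1}
    - {"slide": [0.035, -0.003, 0], "angular": [0, 0, 0], "jaw": 0.1}
    - {"slide": [0.035, 0.004, 0], "angular": [0, 0, 0], "jaw": 0.1}
    - {"slide": [0.034, 0.012, 0], "angular": [0, 0, 0], "jaw": 0.1}

```text
time_s: 20.1
tool_pos: [0.4613, -0.2192, 0.1831]
tool_rot: [179.9, 0.3, 94.9]
force: [3.5, -6.4, -5.1]
grip_width: 0.0252
grasp_force: 25.0
```

```bash
python3 w.py 10 12
```

```text
{'time_s': 20.1, 'tool_pos': [0.4613, -0.2192, 0.1831], 'tool_rot': [179.8927, 0.3003, 94.9274], 'force': [3.5041, -6.3956, -5.1076], 'wrist_torque': [-1.7993, -0.5979, -0.0329], 'grip_width': 0.0252, 'grasp_force': 25.0016, 'qpos': [-16.5279, 2.119, 40.0483, 107.199, -1.217, 70.9453, 28.821]}
phi 163.14163860849672 r 0.08546141156254412
[0.031, 0.017]
[0.027, 0.023]
[0.022, 0.028]
[0.016, 0.032]
[0.009, 0.034]
[0.001, 0.036]
[-0.006, 0.035]
[-0.013, 0.033]
[-0.02, 0.03]
[-0.025, 0.025]
```

Emit:
step_arm:
  rows:
    - {"slide": [0.031, 0.017, 0], "angular": [0, 0, 0], "jaw": 0.1}
    - {"slide": [0.027, 0.023, 0], "angular": [0, 0, 0], "jaw": 0.1}
    - {"slide": [0.022, 0.028, 0], "angular": [0, 0, 0], "jaw": 0.1}
    - {"slide": [0.016, 0.032, 0], "angular": [0, 0, 0], "jaw": 0.1}
    - {"slide": [0.009, 0.034, 0], "angular": [0, 0, 0], "jaw": 0.1}
    - {"slide": [0.001, 0.036, 0], "angular": [0, 0, 0], "jaw": 0.1}
    - {"slide": [-0.006, 0.035, 0], "angular": [0, 0, 0], "jaw": 0.1}
    - {"slide": [-0.013, 0.033, 0], "angular": [0, 0, 0], "jaw": 0.1}
    - {"slide": [-0.02, 0.03, 0], "angular": [0, 0, 0], "jaw": 0.1}
    - {"slide": [-0.025, 0.025, 0], "angular": [0, 0, 0], "jaw": 0.1}

```text
time_s: 21.35
tool_pos: [0.6033, -0.1823, 0.1824]
tool_rot: [-179.7, -0.1, 95.0]
force: [-6.5, 2.1, 2.8]
grip_width: 0.0253
grasp_force: 25.0
```

```bash
python3 w.py 8 6; python3 w.py 4 10|tail -4
```

```text
{'time_s': 21.35, 'tool_pos': [0.6033, -0.1823, 0.1824], 'tool_rot': [-179.6811, -0.1364, 95.0481], 'force': [-6.4587, 2.1196, 2.7911], 'wrist_torque': [0.4742, 1.8062, 0.01], 'grip_width': 0.0253, 'grasp_force': 25.0409, 'qpos': [-14.796, 19.8301, 36.7821, 90.1453, -12.1582, 74.4379, 28.7503]}
phi 45.66845155605983 r 0.086188134241555
[-0.016, 0.009]
[-0.015, 0.009]
[-0.016, 0.008]
[-0.017, 0.006]
[-0.017, 0.004]
[-0.018, 0.002]
[-0.018, 0.001]
[-0.018, -0.001]
[-0.026, 0.015]
[-0.027, 0.013]
[-0.029, 0.008]
[-0.029, 0.003]
```

Emit:
step_arm:
  rows:
    - {"slide": [-0.016, 0.009, 0], "angular": [0, 0, 0], "jaw": 0.1}
    - {"slide": [-0.015, 0.009, 0], "angular": [0, 0, 0], "jaw": 0.1}
    - {"slide": [-0.016, 0.008, 0], "angular": [0, 0, 0], "jaw": 0.1}
    - {"slide": [-0.017, 0.006, 0], "angular": [0, 0, 0], "jaw": 0.1}
    - {"slide": [-0.017, 0.004, 0], "angular": [0, 0, 0], "jaw": 0.1}
    - {"slide": [-0.018, 0.002, 0], "angular": [0, 0, 0], "jaw": 0.1}
    - {"slide": [-0.018, 0.001, 0], "angular": [0, 0, 0], "jaw": 0.1}
    - {"slide": [-0.018, -0.001, 0], "angular": [0, 0, 0], "jaw": 0.1}

```text
time_s: 22.35
tool_pos: [0.6294, -0.2455, 0.1825]
tool_rot: [-179.9, -0.3, 95.1]
force: [-3.3, 5.6, 1.4]
grip_width: 0.0254
grasp_force: 25.0
```

```bash
python3 w.py 10 6
```

```text
{'time_s': 22.35, 'tool_pos': [0.6294, -0.2455, 0.1825], 'tool_rot': [-179.8904, -0.2978, 95.1327], 'force': [-3.3405, 5.6346, 1.4337], 'wrist_torque': [1.5422, 1.1281, -0.0157], 'grip_width': 0.0254, 'grasp_force': 25.0143, 'qpos': [-7.7988, 25.8226, 36.9526, 83.1461, -15.8263, 76.4822, 35.2967]}
phi -0.998750649070566 r 0.08635626412106276
[-0.017, -0.006]
[-0.017, -0.005]
[-0.017, -0.006]
[-0.016, -0.008]
[-0.015, -0.01]
[-0.014, -0.011]
[-0.013, -0.013]
[-0.011, -0.014]
[-0.01, -0.015]
[-0.008, -0.016]
```

Emit:
step_arm:
  rows:
    - {"slide": [-0.017, -0.004, 0], "angular": [0, 0, 0], "jaw": 0.1}
    - {"slide": [-0.017, -0.005, 0], "angular": [0, 0, 0], "jaw": 0.1}
    - {"slide": [-0.017, -0.006, 0], "angular": [0, 0, 0], "jaw": 0.1}
    - {"slide": [-0.016, -0.008, 0], "angular": [0, 0, 0], "jaw": 0.1}

```text
time_s: 22.85
tool_pos: [0.6222, -0.2789, 0.1825]
tool_rot: [180.0, -0.3, 95.2]
force: [-1.6, 6.6, 1.6]
grip_width: 0.0253
grasp_force: 25.0
```

Emit:
step_arm:
  rows:
    - {"slide": [-0.015, -0.01, 0], "angular": [0, 0, 0], "jaw": 0.1}
    - {"slide": [-0.014, -0.011, 0], "angular": [0, 0, 0], "jaw": 0.1}

```text
time_s: 23.1
tool_pos: [0.6137, -0.294, 0.1825]
tool_rot: [179.9, -0.3, 95.2]
force: [-0.0, 6.8, 0.3]
grip_width: 0.025
grasp_force: 25.0
```

```bash
python3 w.py 5 5
```

```text
{'time_s': 23.1, 'tool_pos': [0.6137, -0.294, 0.1825], 'tool_rot': [179.8964, -0.3254, 95.2142], 'force': [-0.0376, 6.8131, 0.2754], 'wrist_torque': [1.6581, -0.0816, 0.0315], 'grip_width': 0.025, 'grasp_force': 24.9997, 'qpos': [-3.6451, 26.4716, 37.5801, 82.521, -16.5608, 76.6129, 40.0999]}
phi -35.30128136839699 r 0.08652398977669741
[-0.009, -0.012]
[-0.01, -0.011]
[-0.009, -0.012]
[-0.008, -0.013]
[-0.007, -0.013]
```

Emit:
step_arm:
  rows:
    - {"slide": [-0.01, -0.011, 0], "angular": [0, 0, 0], "jaw": 0.1}
    - {"slide": [-0.01, -0.011, 0], "angular": [0, 0, 0], "jaw": 0.1}
    - {"slide": [-0.009, -0.012, 0], "angular": [0, 0, 0], "jaw": 0.1}

```text
time_s: 23.48
tool_pos: [0.5987, -0.3101, 0.1826]
tool_rot: [179.8, -0.3, 95.2]
force: [1.5, 6.9, -0.6]
grip_width: 0.0255
grasp_force: 25.0
```

Emit:
step_arm:
  rows:
    - {"slide": [-0.008, -0.013, 0], "angular": [0, 0, 0], "jaw": 0.1}
    - {"slide": [-0.007, -0.013, 0], "angular": [0, 0, 0], "jaw": 0.1}

```text
time_s: 23.72
tool_pos: [0.5868, -0.3186, 0.1826]
tool_rot: [179.8, -0.3, 95.2]
force: [2.5, 5.1, -1.7]
grip_width: 0.0256
grasp_force: 25.0
```

```bash
python3 w.py 4 4
python3 - <<'E'
from h import *
s=env.read_camera('scene');cv2.imwrite('pics/g1.png',cv2.resize((255*(s[150:310,220:400,::-1]/255.)**.6).astype(np.uint8),None,fx=3.6,fy=3.6,interpolation=cv2.INTER_CUBIC))
E
```

```text
{'time_s': 23.725, 'tool_pos': [0.5868, -0.3186, 0.1826], 'tool_rot': [179.776, -0.2669, 95.2276], 'force': [2.5342, 5.1195, -1.6703], 'wrist_torque': [1.5273, -0.7833, -0.064], 'grip_width': 0.0256, 'grasp_force': 25.0074, 'qpos': [-2.0536, 24.8399, 38.3586, 84.732, -15.956, 75.8533, 42.8546]}
phi -59.64412500045842 r 0.0864943497664806
[-0.002, -0.012]
[-0.004, -0.011]
[-0.003, -0.011]
[-0.002, -0.012]
```

View pics/g1.png

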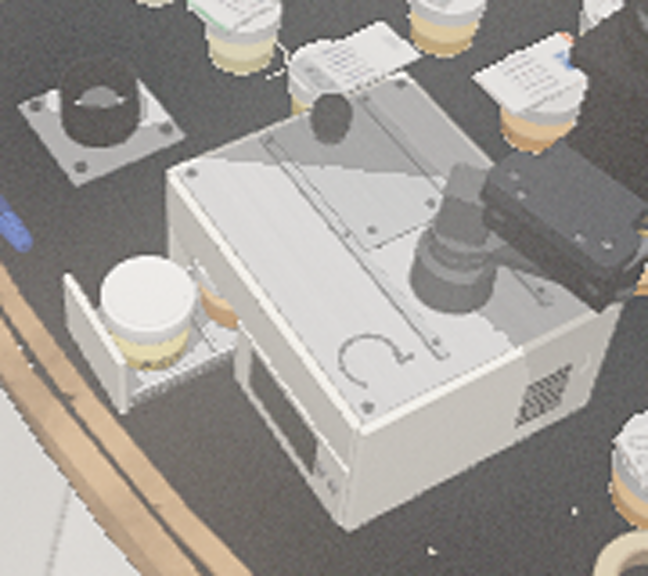

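The tray stands well out, with its front panel near (95,340) and a pot on it. I'll wind gently to the stop.

Emit:
step_arm:
  rows:
    - {"slide": [-0.004, -0.012, 0], "angular": [0, 0, 0], "jaw": 0.1}
    - {"slide": [-0.003, -0.011, 0], "angular": [0, 0, 0], "jaw": 0.1}
    - {"slide": [0, 0, 0], "angular": [0, 0, 0], "jaw": 0.1}

```text
time_s: 24.15
tool_pos: [0.5774, -0.3229, 0.1829]
tool_rot: [179.6, -0.2, 95.3]
force: [6.2, 5.4, -2.5]
grip_width: 0.0255
grasp_force: 25.0
```

```bash
python3 w.py 4 4
```

```text
{'time_s': 24.15, 'tool_pos': [0.5774, -0.3229, 0.1829], 'tool_rot': [179.5714, -0.2105, 95.2579], 'force': [6.1759, 5.3613, -2.5384], 'wrist_torque': [1.2427, -1.6634, -0.053], 'grip_width': 0.0255, 'grasp_force': 25.0237, 'qpos': [-1.9247, 23.8872, 38.6262, 85.8917, -15.5958, 75.3539, 43.4689]}
phi -66.47782753730323 r 0.0860452624837993
[-0.001, -0.012]
[-0.003, -0.012]
[-0.002, -0.012]
[-0.001, -0.012]
```

Emit:
step_arm:
  rows:
    - {"slide": [-0.003, -0.012, 0], "angular": [0, 0, 0], "jaw": 0.1}
    - {"slide": [0, -0.006, 0], "angular": [0, 0, 0], "jaw": 0.1}
    - {"slide": [0, 0, 0], "angular": [0, 0, 0], "jaw": 0.1}

```text
time_s: 24.52
tool_pos: [0.5735, -0.3239, 0.1837]
tool_rot: [179.1, -0.1, 95.4]
force: [15.6, 6.9, -5.1]
grip_width: 0.0254
grasp_force: 25.1
```

Emit:
step_arm:
  rows:
    - {"slide": [0.001, 0.008, 0], "angular": [0, 0, 0], "jaw": 0.1}
    - {"slide": [0, 0, 0], "angular": [0, 0, 0], "jaw": 0.1}

```text
time_s: 24.78
tool_pos: [0.5744, -0.3239, 0.1833]
tool_rot: [179.4, -0.2, 95.3]
force: [9.2, 6.0, -2.1]
grip_width: 0.0256
grasp_force: 25.0
```

Emit:
step_arm:
  rows:
    - {"slide": [0, 0, 0], "angular": [0, 0, 0], "jaw": 0.45}
    - {"slide": [0, 0, 0], "angular": [0, 0, 0], "jaw": 0.45}
    - {"slide": [0, 0, -0.03], "angular": [0, 0, 0], "jaw": 0.45}
    - {"slide": [0, 0, -0.06], "angular": [0, 0, 0], "jaw": 0.45}
    - {"slide": [0, 0, -0.08], "angular": [0, 0, 0], "jaw": 0.45}
    - {"slide": [0, 0, -0.08], "angular": [0, 0, 0], "jaw": 0.45}
    - {"slide": [-0.04, 0, 0], "angular": [0, 0, 0], "jaw": 0.45}
    - {"slide": [0, 0, 0], "angular": [0, 0, 0], "jaw": 0.45}

```text
time_s: 25.78
tool_pos: [0.5681, -0.3512, 0.3092]
tool_rot: [-179.9, 0.1, 94.8]
force: [-0.0, -0.2, -0.7]
grip_width: 0.0394
grasp_force: 0.0
```

```bash
python3 - <<'E'
from h import *
st()
s=env.read_camera('scene');cv2.imwrite('pics/g2.png',cv2.resize((255*(s[120:300,180:400,::-1]/255.)**.6).astype(np.uint8),None,fx=3.3,fy=3.3,interpolation=cv2.INTER_CUBIC))
E
```

```text
{'time_s': 25.775, 'tool_pos': [0.5681, -0.3512, 0.3092], 'tool_rot': [-179.9391, 0.1255, 94.7842], 'force': [-0.0081, -0.2459, -0.6729], 'wrist_torque': [-0.0944, 0.0341, -0.0084], 'grip_width': 0.0394, 'grasp_force': 0.0, 'qpos': [0.5886, 22.3745, 40.6754, 73.452, -14.234, 89.1908, 44.0408]}
```

View pics/g2.png

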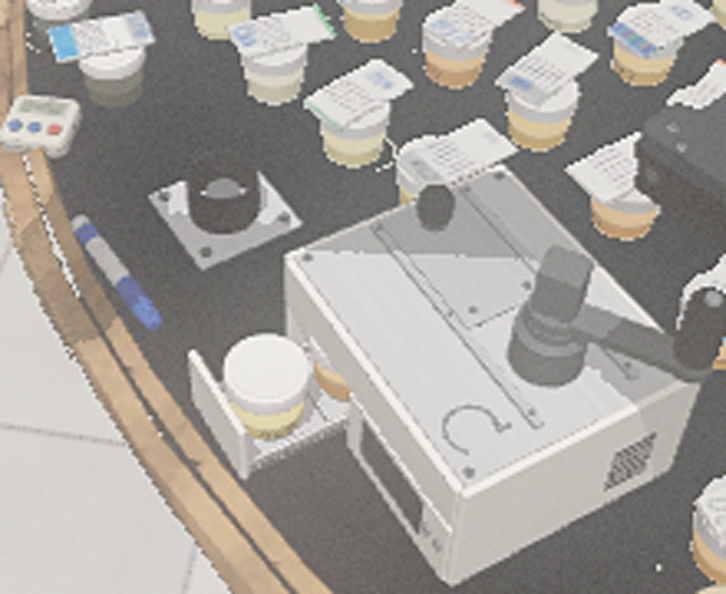

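The tray is out with the pot on it at (266,385), the crank is seated, the cover is open, the marker and timer have not moved, and the gripper is clear. I'm handing the job in.

```bash
python3 -c "
from cell import env
print(env.sign_off())"
```

```text
the job is handed in; nothing more can be done
None
```

The job is done and handed in at about 26 s of arm time: cover fully open, crank seated to the well floor, and the tray wound clockwise until the crank met firm resistance at its stop (judged by feel and the last picture; no verdict was returned).

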